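# Load the swivel kit stand and turn it to the learner

### The arm

A 6-joint arm with a two-finger parallel gripper is mounted at the origin on the work surface. World frame = base frame: x ahead of the robot, y to its left, z up, the work surface at z = 0. Lengths are in m, angles in degrees, forces in N, time in s.
With the tool pointing down it reaches from about 0.325 to 0.775 m from the base axis. Payload 5.5 kg.
Tool frame: the origin (TCP) lies at the centre of the arm's flange, where the gripper is bolted on; the fingertips stand 182 mm ahead of it and the grasp point (between the pads) lies 163 mm ahead of it; z points along the fingers, y is the line along which they close (so a half turn about z gives the same grasp; the last joint's range is limited). The gripper opens to 88 mm and grips with 3 to 60 N. Pads are 20 mm wide; open, the fingers measure 115 mm over their backs; the gripper's body (75 mm by 178 mm) begins 61 mm behind the grasp point.
Start: joints at [74.043, 5.22, 70.514, -0, 104.267, -3.249], TCP at [0.132, 0.585, 0.405] pointing down, gripper open.
Joint ranges: [-164.24, 164.24], [-49.07, 125.15], [9.68, 141.18], [-86.29, 266.29], [3.28, 154.24], [-151.56, 151.56]. Speed limits (degrees/s): [147.25, 147.25, 172.46, 180, 180, 180].

### API

Orientations are given as [roll, pitch, yaw] about the fixed x, y, z axes, in that order (R = Rz(yaw) Ry(pitch) Rx(roll)).
In Python, from station import r gives the robot as it stands. The module is installed in compiled form; this text tells all that it offers. Calls block until the motion is done:
- r.reach(position, orientation): joint-space move of the TCP to a pose.
- r.servo_line(position, rotation=None, speed=0.15): straight line of the TCP; rotation=None keeps the orientation; speed is the mean speed in m/s.
- r.move_joints(angles): joint-space move.
- r.let_go() and r.grab(squeeze=None): open the fingers fully, or close them until they stop; squeeze is the grip in N (None keeps the last).
- r.wait(seconds).
- r.inverse_kinematics(position, orientation): joint angles nearest the present ones, or None.
- r.sense(): the state.
- r.snapshot(name): name is "scene" or "top" or "wrist"; returns a dict with "frame" (480x640x3 uint8, red, green, blue), "fx", "fy", "cx", "cy" (pixels), "R" (3x3) and "t" (3): a world point X has camera coordinates R X + t. Camera axes: x right, y down, z forward; pixel columns grow to the right and rows downward; lengths in m; the calibration is good to about 2 mm. A picture is of the moment at which its call begins. There is no depth.
A pose or a line that the arm cannot do raises r.IKError and nothing moves.
- r.hand_in(): hands the job in; it is judged then, once.
The state is a dict: "clock": time; "joints": joint angles; "joint_vel": joint speeds; "joint_torque": joint torques, N m; "tcp_pos": TCP position; "orientation": TCP orientation; "contact_force": force on the tool from outside, world axes, zero at the start; "torque": the same for the moment, N m; "opening": finger opening in m; "gripper_force": force on a finger pad.
Only numpy, scipy, OpenCV 4.12 (cv2) and the standard library are available. Lean on these libraries where they do the work, as an engineer would, in place of code of your own. Each camera call takes 0.05 s, during which the arm holds its last target. There are 200 camera calls.

### The job

First click the empty swivel stand round so that its pointer rests at the loading mark (the single white bar). With it clicked in there, stack all the lidded kit boxes on the stand's lugs, each locked over the lugs below, and lay the meter on the sloping rest, display up and display end uppermost. Then click the loaded stand four steps (120 degrees) counter-clockwise seen from above to the hand-over mark (the twin white bars) and leave everything in place there, without disturbing the tumbler, solder spool or screwdriver.

Things in the scene. Friction and masses are not known exactly. Their poses are not given: they have to be found in the camera images.
- turntable (a joint): angle of the stand's turntable on its base, rad, positive counter-clockwise seen from above; 0 at the loading mark, 2.094 (120 degrees) at the hand-over mark. It clicks every 0.524 rad (30 degrees): about 5 N sideways on the knob takes it over a click, and a spring plunger pulls it into the nearest click when it is let go. Free from -1.3 to 2.88 rad. It starts at one of the clicks from 1.05 to 2.62
- pivot (a point): centre of the swivel stand, on the turning axis, at the height of the turntable's top face (36 mm over the bench); its axes belong to the fixed base: the loading mark, one white bar, lies on the base flange (radius 150 mm, 12 mm high) in its +y direction, the hand-over mark, two parallel white bars, 120 degrees counter-clockwise from that; small dots mark the other clicks. The turntable is an aluminium disc of radius 105 mm
- knob_grip (a point): point on the axis of the upright black knob post (diameter 18 mm, fixed to the turntable, top 125 mm over the bench) at a good height to grip, 15 mm below its top and 135 mm from the pivot axis. The post stands on a short arm of the turntable, whose tip is the pointer; push or pull it round the pivot to turn the stand
- nest (a point): on the turntable's top face, 55 mm from the pivot, midway between the two steel lugs (diameter 15 mm, 5 mm high, tapered) that stand 24 mm either side of it along its y axis. Its axes turn with the turntable: +y points from the pivot towards the knob post, +x towards the rest, z up. The origin of the lowest box belongs here, box x axis along nest y (either way round)
- rest (a point): dark steel sloping rest on the turntable, across from the nest: a plate 126 mm long and 44 mm wide inclined by 18 degrees. Origin on its upper face where the middle of the meter's underside belongs (67 mm over the bench, 60 mm from the pivot on the side away from the nest); x points up the slope, z square off the face. A lip 10 mm high at the lower end, next to the knob, has its inner face at x = -67 mm
- box1: lidded kit box, black plastic with a grey lid, 84 mm long (x), 56 mm wide (y), 34 mm high to the lid's top, about 0.12 kg; origin at the centre of its underside, z up. Two lugs (diameter 15 mm, 5 mm high, tapered) on the lid at x = +-24 mm; two square recesses 18 mm wide and 7 mm deep in the underside at the same places. Stacked boxes sit 34 mm above one another. All the boxes are alike, may be stacked in any order, and one of the three may be absent
- box2: lidded kit box, black plastic with a grey lid, 84 mm long (x), 56 mm wide (y), 34 mm high to the lid's top, about 0.12 kg; origin at the centre of its underside, z up. Two lugs (diameter 15 mm, 5 mm high, tapered) on the lid at x = +-24 mm; two square recesses 18 mm wide and 7 mm deep in the underside at the same places. Stacked boxes sit 34 mm above one another. All the boxes are alike, may be stacked in any order, and one of the three may be absent
- box3: lidded kit box, black plastic with a grey lid, 84 mm long (x), 56 mm wide (y), 34 mm high to the lid's top, about 0.12 kg; origin at the centre of its underside, z up. Two lugs (diameter 15 mm, 5 mm high, tapered) on the lid at x = +-24 mm; two square recesses 18 mm wide and 7 mm deep in the underside at the same places. Stacked boxes sit 34 mm above one another. All the boxes are alike, may be stacked in any order, and one of the three may be absent
- meter: handheld electrical meter, orange case with black face, 130 mm long (x), 62 mm wide (y), 30 mm thick, about 0.25 kg; origin at the centre of its underside, +x points to the display end, z out of the face
- meter_display (a point): centre of the meter's green-grey display, on its face 37 mm from the middle towards the display end
- tumbler: mint-green drinking tumbler, 145 mm high, diameter 72 mm, origin at the centre of its underside; leave alone
- solder_spool: spool of solder standing on end, diameter 56 mm, 42 mm high; leave alone
- screwdriver: screwdriver lying on the bench beyond the boxes; leave alone
There are look-alikes about, which are no part of the job. Leave any yellow look-alike of the box3 alone.

How it is judged:
By the outcome, as a careful person would: the job done as asked, in the order asked, and still so for the second after the job is handed in, with the robot touching nothing.
Of box1, box2, box3 only 2 to 3 are there at a start; the rules pass over those that are not, and their reading is None.
At some moment in a run one of box1, box2, box3 may be knocked a few centimetres aside while the robot is not near it.
Once in a run the grip may slacken for a moment while it holds something.
It also fails if it takes over 208 s, if anything falls off the work surface, if the arm or the gripper's body presses on something with over 40 N, if the wrist force passes 120 N, or if a joint passes its speed limit or range.

## Working session

There is one attempt and no reset: what is moved stays moved. The work goes in short steps, each a Python script; the robot and the scene stay as the last script left them, time stands still between calls to the robot, and variables do not carry over. Pictures are saved under pics/ and viewed, at most 14 in all, crops included, and the job is handed in when it is done.

```bash
mkdir -p pics; python3 - <<'E'
from station import r
import cv2,numpy as np
for n in("scene","top"):
    s=r.snapshot(n); cv2.imwrite(f"pics/{n}0.png",s["frame"][:,:,::-1]); np.savez(f"{n}0.npz",**s)
    print(n,s["fx"],s["fy"],s["cx"],s["cy"],np.round(s["R"],3).tolist(),np.round(s["t"],3).tolist(), np.round(-np.array(s["R"]).T@s["t"],3))
print(r.sense())
E
```

```text
scene 433.0326574060558 433.0326574060558 313.9171227816305 236.63775792654192 [[-0.049, 0.999, -0.002], [0.577, 0.026, -0.817], [-0.816, -0.041, -0.577]] [0.082, -0.287, 1.687] [ 1.546 -0.004  0.739]
top 593.114613692634 593.114613692634 316.0910138463272 254.74006042235598 [[-0.015, -1.0, 0.005], [-0.996, 0.014, -0.084], [0.084, -0.006, -0.996]] [-0.069, 0.614, 1.437] [ 0.491 -0.069  1.483]
{'clock': 0.1, 'joints': array([ 7.40453518e+01,  5.25825256e+00,  7.05741367e+01,  2.08286220e-03,
        1.04264053e+02, -3.24908272e+00]), 'joint_vel': array([ 0.06445317,  0.03287164, -0.21182093,  0.09570865,  0.04004898,
        0.00627449]), 'joint_torque': array([ 2.28632583e-03, -4.47857380e+01, -4.07570994e+01,  7.00063538e-02,
        2.84907996e-02, -9.26860253e-05]), 'tcp_pos': array([0.13198111, 0.58536505, 0.40363364]), 'orientation': array([-1.79903827e+02, -7.48232827e-03,  1.67294940e+02]), 'contact_force': array([-0.54452267,  0.69980297, -0.04309979]), 'torque': array([-0.06135305,  0.02647113, -0.01016104]), 'gripper_force': 0.0, 'opening': 0.08791401955150954}
```

View pics/top0.png

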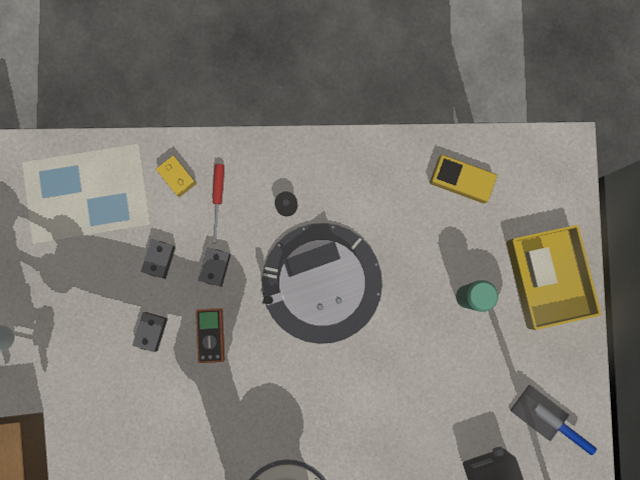

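View pics/scene0.png

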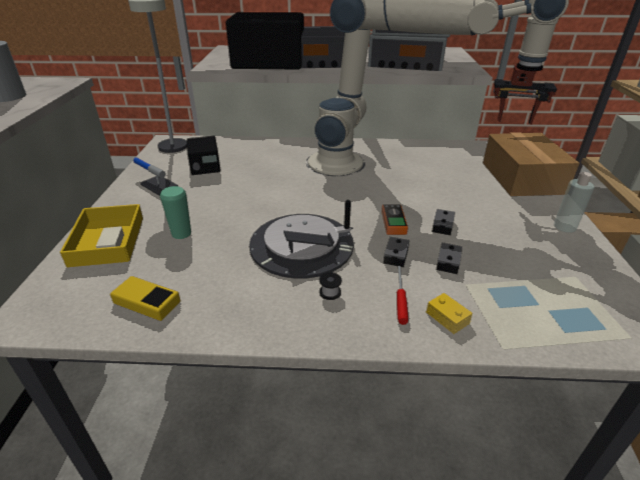

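Candidates seen in the top view:
- **Boxes:** three grey-lidded black boxes at (158,258), (213,265) and (150,331), which fit the description. The yellow one at (175,175) is the look-alike.
- **Meter:** the orange one with a green display at (210,335). The yellow meter-like item at (463,178) is a decoy.
- **Stand:** centre near (322,283), single bar at (357,243), twin bars at (272,272), knob at the left.

I'll measure these and confirm them in one crop.

```bash
cat > h.py <<'E'
import numpy as np, cv2
def ray(s,uv,z):
    R=np.array(s["R"]);t=np.array(s["t"]).ravel();c=-R.T@t
    uv=np.atleast_2d(np.array(uv,float))
    d=np.c_[(uv[:,0]-s["cx"])/s["fx"],(uv[:,1]-s["cy"])/s["fy"],np.ones(len(uv))]@R
    return c+d*((z-c[2])/d[:,2])[:,None]
def proj(s,X):
    p=np.atleast_2d(X)@np.array(s["R"]).T+np.array(s["t"]).ravel()
    return np.c_[s["fx"]*p[:,0]/p[:,2]+s["cx"],s["fy"]*p[:,1]/p[:,2]+s["cy"]]
E
python3 - <<'E'
from h import *
s=np.load("top0.npz"); f=s["frame"]
g=cv2.cvtColor(f,cv2.COLOR_RGB2GRAY); 
# stand flange: dark ring
m=((g<75)*255).astype(np.uint8)
for c in cv2.findContours(m,cv2.RETR_EXTERNAL,cv2.CHAIN_APPROX_NONE)[0]:
    a=cv2.contourArea(c)
    if a>150: 
        rc=cv2.minAreaRect(c); print(int(a),np.round(rc[0]),np.round(rc[1]),round(rc[2]))
# disc: bright
roi=np.zeros_like(g);cv2.circle(roi,(322,283),70,255,-1)
w=((g>175)&(roi>0)).astype(np.uint8)
n,l,st,ce=cv2.connectedComponentsWithStats(w)
for i in range(1,n):
    if st[i,4]>4: print("w",st[i],ce[i],ray(s,ce[i],.012).round(3))
print([ray(s,p,z).round(3) for p,z in (((158,258),.034),((213,265),.034),((150,331),.034),((210,335),.03),((322,283),.012))])
a=cv2.resize(f[220:380,120:400],None,fx=2.8,fy=2.8,interpolation=cv2.INTER_CUBIC);cv2.imwrite("pics/crop1.png",a[:,:,::-1])
E
```

```text
254 [286. 470.] [19. 72.] 90
1325 [492. 463.] [32. 59.] 90
1588 [ 23. 447.] [67. 43.] 85
820 [556. 425.] [93. 32.] 37
248 [150. 331.] [25. 34.] 16
1281 [210. 336.] [52. 26.] 88
239 [468. 291.] [21. 31.] 24
252 [586. 287.] [55.  9.] 76
555 [214. 267.] [24. 34.] 15
307 [158. 259.] [26. 34.] 17
338 [517. 275.] [73.  6.] 77
5773 [321. 283.] [119. 118.] 45
393 [286. 204.] [23. 21.] 90
10079 [619. 320.] [319.  40.] 90
377 [449. 171.] [19. 21.] 19
1134 [ 63. 107.] [40. 53.] 88
2689 [568.  42.] [63. 82.] 85
2910 [253.  44.] [68. 92.] 77
[array([[0.61 , 0.309, 0.034]]), array([[0.591, 0.174, 0.034]]), array([[0.433, 0.327, 0.034]]), array([[0.421, 0.182, 0.03 ]]), array([[ 0.544, -0.092,  0.012]])]
```

View pics/crop1.png

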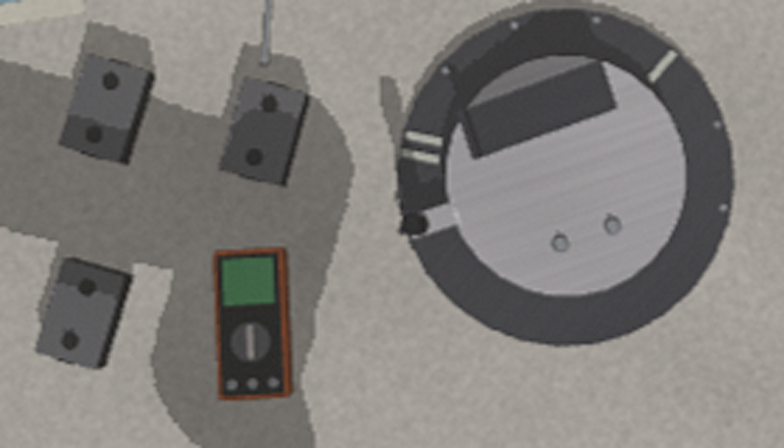

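The crop confirms the three grey-lidded boxes, the orange meter with its display at the far end, and the stand. On the stand I can see the knob at crop (413,223), lugs at (560,242) and (612,224), single bar at (663,67) and twin bars at (422,149).

```bash
python3 - <<'E'
from h import *
from station import r
s=np.load("top0.npz"); f=s["frame"]; g=cv2.cvtColor(f,cv2.COLOR_RGB2GRAY)
P=lambda c,z: ray(s,[120+c[0]/2.8,220+c[1]/2.8],z)[0]
az=lambda v: np.degrees(np.arctan2(v[1],v[0])).round(1)
m=((g<75)*255).astype(np.uint8)
c=max((c for c in cv2.findContours(m,cv2.RETR_EXTERNAL,cv2.CHAIN_APPROX_NONE)[0] if abs(c[:,0,0].mean()-321)<15 and abs(c[:,0,1].mean()-283)<15),key=len)
W=ray(s,c[:,0],.012)[:,:2]
# robust circle r=.15
from scipy.optimize import least_squares
o=least_squares(lambda p:np.hypot(*(W-p).T)-.15,[.544,-.092],loss="soft_l1",f_scale=.002).x
print("centre",o)
L1=P((663,67),.012)[:2]-o;T=P((422,149),.012)[:2]-o;K=P((413,223),.125)[:2]-o
A=P((560,242),.041)[:2]-o;B=P((612,224),.041)[:2]-o
print("load",az(L1),"twin",az(T),"knob",az(K),np.hypot(*K),"nest",A,B,az((A+B)/2),np.hypot(*(A+B)/2),az(A-B))
r.reach([o[0]-.06,o[1],.42],[180,0,90])
s=r.snapshot("wrist");cv2.imwrite("pics/w1.png",s["frame"][:,:,::-1]);np.savez("w1.npz",**s)
print(r.sense()["tcp_pos"],r.sense()["joints"].round(1),-np.array(s["R"]).T@s["t"],np.round(s["R"],2).tolist(),s["fx"])
E
```

```text
centre [ 0.54284635 -0.09284492]
load -42.0 twin 78.1 knob 107.2 0.13358324252109102 nest [-0.05684415  0.00709905] [-0.04197047 -0.03816871] -162.5 0.051792022724334516 108.2
[ 0.48302575 -0.09223858  0.41994699] [-14.8 -11.2  84.8   0.  106.4 -14.8] [ 0.48236617 -0.01192169  0.39981751] [[1.0, 0.0, 0.0], [0.0, -0.96, 0.29], [0.0, -0.29, -0.96]] 353.7146530579616
```

View pics/w1.png

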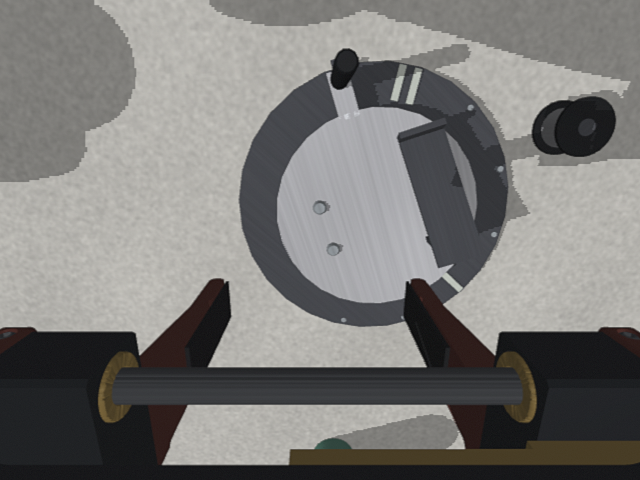

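The wrist view shows the knob at (345,65), lugs at (320,207) and (333,249), single bar near (450,278) and twin bars at (406,83). So the stand is at 150°, with the loading mark at azimuth about -42°. Next I turn it clockwise to 0.

```bash
cat >> h.py <<'E'
C=np.array([.5428,-.0928]); LOAD=-42.0
def kp(th,z=.273): 
    a=np.radians(LOAD+th); return [C[0]+.135*np.cos(a),C[1]+.135*np.sin(a),z]
def turn(r,a,b,over=0,squeeze=30,step=10):
    r.let_go()
    r.reach(kp(a,.36),[180,0,LOAD+a]); r.servo_line(kp(a),speed=.12)
    r.grab(squeeze); print("grab",r.sense()["opening"],r.sense()["contact_force"].round(1))
    n=int(np.ceil(abs(b+over-a)/step)); fm=0
    for t in np.linspace(a,b+over,n+1)[1:]:
        r.servo_line(kp(t),[180,0,LOAD+t],speed=.1); fm=max(fm,np.abs(r.sense()["contact_force"]).max())
    if over: r.servo_line(kp(b),[180,0,LOAD+b],speed=.05)
    st=r.sense();print("max f",fm,"end",st["contact_force"].round(1),st["opening"],st["clock"])
    r.let_go(); r.wait(.3); r.servo_line(kp(b,.36),speed=.2)
E
python3 - <<'E'
from h import *
from station import r
turn(r,150,0)
r.reach([C[0]-.06,C[1],.42],[180,0,90])
s=r.snapshot("wrist");cv2.imwrite("pics/w2.png",s["frame"][:,:,::-1]);np.savez("w2.npz",**s)
print(r.sense()["clock"])
E
```

```text
grab 0.017654477039098594 [ 4.4  1.1 -1.7]
max f 13.853154394934847 end [ 1.3 -0.1  0.2] 0.017401142091661003 11.3917
15.4083
```

View pics/w2.png

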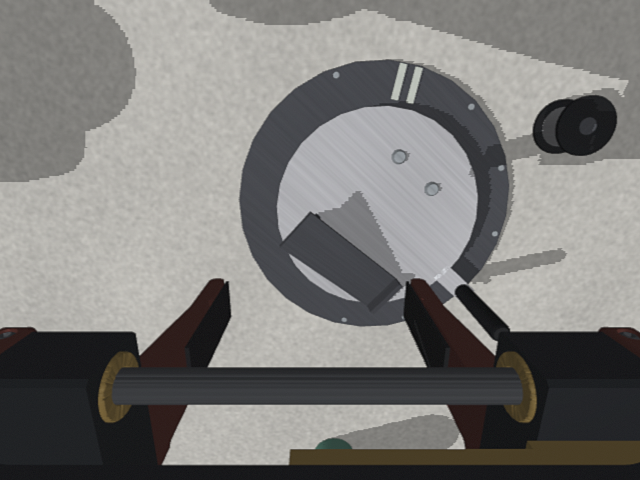

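The pointer is now at the single bar (knob base at (450,275)) and the lugs are at (400,157) and (432,189). Next I take matched close views of the nest and all four objects, so that any camera bias cancels.

```bash
cat >> h.py <<'E'
def look(r,xy,yaw,z=.40):
    a=np.radians(yaw); r.reach([xy[0]-.045*np.cos(a),xy[1]-.045*np.sin(a),z],[180,0,yaw]); r.wait(.15)
    return r.snapshot("wrist")
E
python3 - <<'E'
from h import *
from station import r
a=np.radians(LOAD-90); n=C-0.0+.055*np.array([np.cos(np.radians(LOAD+90)),np.sin(np.radians(LOAD+90))])
print("nest guess",n)
ims=[]
for k,(xy,yaw,z) in enumerate([(n,138,.041),((.591,.174),163,.039),((.610,.309),163,.039),((.433,.327),163,.039),((.421,.182),182,.03)]):
    s=look(r,xy,yaw); np.savez(f"L{k}.npz",**s); u=proj(s,[*xy,z])[0]; x,y=u.round().astype(int); x0,y0=x-65,y-80
    print(k,u,r.sense()["joints"].round(0),r.sense()["clock"])
    c=cv2.resize(s["frame"][y0:y0+160,x0:x0+130],None,fx=2,fy=2); cv2.putText(c,f"{x0},{y0}",(3,15),0,.5,(255,0,0)); ims.append(c)
o=np.hstack(ims[:3]),np.hstack(ims[3:]+[ims[0]*0])
cv2.imwrite("pics/m1.png",cv2.resize(np.vstack(o),(780,600))[:,:,::-1] if 0 else cv2.resize(np.vstack(o),None,fx=.93,fy=.93)[:,:,::-1])
E
```

```text
nest guess [ 0.57960218 -0.05192703]
0 [317.03274855 172.63607052] [-11.   8.  68.  -0. 104. -59.] 16.3667
1 [318.03169191 171.43668671] [ 11.  14.  62.  -0. 105. -62.] 17.5333
2 [317.83620217 171.27346564] [ 22.  24.  49.  -0. 107. -51.] 18.3417
3 [316.3760271  170.97878604] [ 30.   1.  76.  -0. 104. -43.] 19.2833
4 [315.15699199 171.06927636] [ 18. -10.  86.   0. 104. -74.] 20.0667
```

View pics/m1.png

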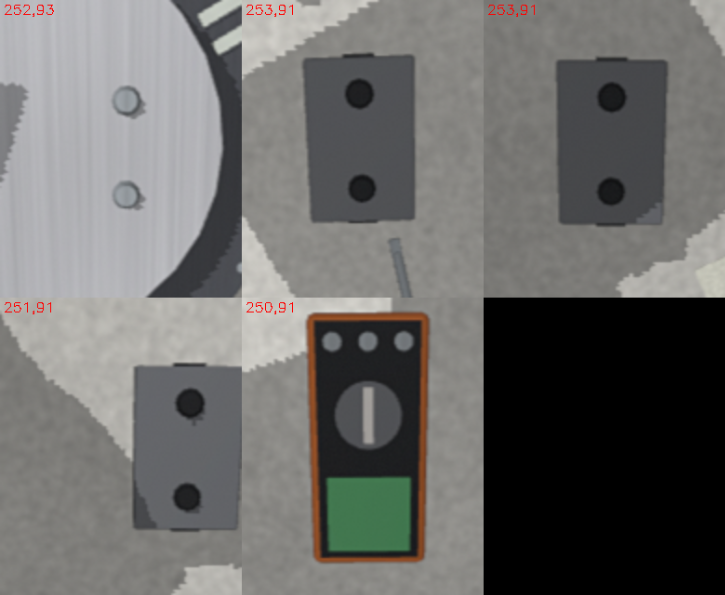

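All five close views are clear: the nest lugs are at (319.7,146.8) and (319.2,197.8), and each box's lugs are dark dots on the grey lid. The third box is about 27 mm from where the top view put it, so it was probably knocked, and I'll look again before taking it. The meter's display points down in its view, i.e. away from the robot. I'll start with box 1.

```bash
cat >> h.py <<'E'
def lugs(s,box=(200,60,440,280)):
    x0,y0,x1,y1=box; g=cv2.cvtColor(s["frame"],cv2.COLOR_RGB2GRAY)[y0:y1,x0:x1]
    out=[]
    for c in cv2.findContours(((g<45)*255).astype(np.uint8),cv2.RETR_LIST,cv2.CHAIN_APPROX_NONE)[0]:
        a=cv2.contourArea(c)
        if a<60: continue
        (x,y),rad=cv2.minEnclosingCircle(c)
        if a>.65*np.pi*rad**2 and rad<30: M=cv2.moments(c); out.append((M["m10"]/M["m00"]+x0,M["m01"]/M["m00"]+y0))
    return np.array(out)
def boxpose(s,z=.039):
    W=ray(s,lugs(s),z)[:,:2]
    best=min(((i,j) for i in range(len(W)) for j in range(i)),key=lambda p:abs(np.hypot(*(W[p[0]]-W[p[1]]))-.048))
    a,b=W[best[0]],W[best[1]]; d=a-b
    return (a+b)/2,np.degrees(np.arctan2(d[1],d[0])),np.hypot(*d)
def near(y,ref): return ref+(y-ref+90)%180-90
def nestpose():
    s=np.load("L0.npz"); W=ray(s,[(319.7,146.8),(319.2,197.8)],.041)[:,:2]; d=W[0]-W[1]
    return W.mean(0),near(np.degrees(np.arctan2(d[1],d[0])),138),np.hypot(*d)
def st(r,msg): 
    q=r.sense(); print(msg,"t%.1f"%q["clock"],"z%.4f"%q["tcp_pos"][2],"op%.4f"%q["opening"],"F",q["contact_force"].round(1),"g%.0f"%q["gripper_force"])
def pick_box(r,guess,ref=163):
    s=look(r,guess,ref); p,y,d=boxpose(s); y=near(y,ref); print("box",p.round(4),round(y,1),round(d,4))
    r.reach([*p,.25],[180,0,y]); r.servo_line([*p,.188],speed=.12); r.grab(40); st(r,"grab")
    r.servo_line([*p,.36],speed=.25); st(r,"lift")
    q=r.snapshot("wrist"); print("hand",lugs(q,(230,150,410,380)).round(1).tolist())
    return q
def place_box(r,level):
    n,y,d=nestpose(); z=.188+.036+.034*level
    r.reach([*n,z+.05],[180,0,y]); q=r.snapshot("wrist"); print("hand",lugs(q,(230,150,410,380)).round(1).tolist()); st(r,"over")
    r.servo_line([*n,z+.008],speed=.15); st(r,"pre"); r.servo_line([*n,z],speed=.03); st(r,"down")
    return n,y,z,q
E
python3 - <<'E'
from h import *
from station import r
print("nest",nestpose())
for k in(1,2,3): print(k,boxpose(np.load(f"L{k}.npz")))
q=pick_box(r,(.591,.174)); n,y,z,q=place_box(r,0)
cv2.imwrite("pics/hand.png",q["frame"][:,:,::-1])
E
```

```text
nest (array([ 0.58127156, -0.05035069]), np.float64(137.4034988116536), np.float64(0.04778035107609129))
1 (array([0.58651834, 0.17394257]), np.float64(164.3310775664787), np.float64(0.047331997776929945))
2 (array([0.60863448, 0.31283164]), np.float64(162.51262386777063), np.float64(0.04735126525774312))
3 (array([0.4449369 , 0.35870594]), np.float64(162.50165584966462), np.float64(0.047372943415457405))
box [0.5865 0.1738] 164.5 0.0474
grab t22.9 z0.1883 op0.0561 F [-0.6 -1.6  1.5] g40
lift t23.8 z0.3578 op0.0562 F [ 0.2  0.1 -0.6] g40
hand [[316.9, 278.5]]
hand []
over t24.8 z0.2747 op0.0559 F [-0.3  0.1 -1.2] g40
pre t25.2 z0.2320 op0.0555 F [ 1.1 -0.3 -1.4] g40
down t25.7 z0.2243 op0.0556 F [ 0.   0.8 -0.9] g40
```

```bash
python3 - <<'E'
from h import *
from station import r
n,y,_=nestpose()
for dz in(.2232,.2224): r.servo_line([*n,dz],speed=.02); st(r,"d")
r.let_go(); st(r,"open"); r.servo_line([*n,.36],speed=.25)
s=look(r,n,138); p=boxpose(s,.075); print(p,"err mm",(p[0]-n)*1e3, "alt z.080",boxpose(s,.080))
np.savez("P0.npz",**s);h=cv2.imread("pics/hand.png")
cv2.imwrite("pics/m2.png",np.hstack([cv2.resize(s["frame"][60:300,180:460,::-1],None,fx=1.4,fy=1.4),cv2.resize(h[150:390,180:460],None,fx=1.4,fy=1.4)]))
E
```

```text
d t25.9 z0.2243 op0.0561 F [-2.2  1.   5. ] g40
d t26.2 z0.2243 op0.0556 F [-3.5  1.3  9.6] g40
open t26.9 z0.2223 op0.0877 F [0.2 0.9 0.2] g0
(array([ 0.5813739 , -0.05004845]), np.float64(137.32422721234258), np.float64(0.04714792517647955)) err mm [0.10233881 0.30223385] alt z.080 (array([ 0.58092977, -0.04965173]), np.float64(137.3242272123426), np.float64(0.04636810450395601))
```

View pics/m2.png

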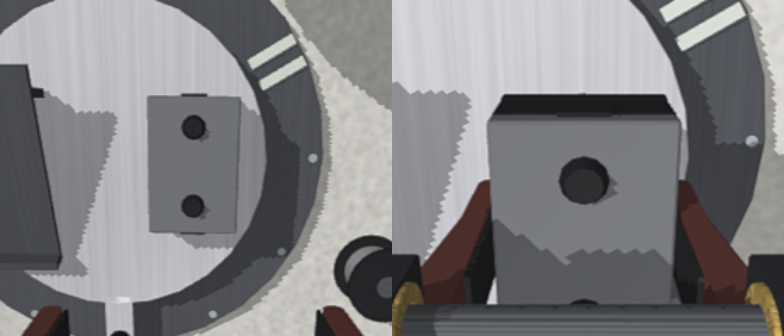

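The box sits squarely between the nest lugs, and the underside height (0.2243 − 0.1883 = 36 mm) shows it is fully seated on the turntable. Now the second box.

```bash
cat >> h.py <<'E'
def finish(r,level):
    n,y,z,q=place_box(r,level)
    for k in range(1,8):
        if r.sense()["contact_force"][2]>6: break
        r.servo_line([*n,z-.001*k],speed=.02)
    st(r,"press"); zz=r.sense()["tcp_pos"][2]; print("underside",zz-.1883,"want",.036+.034*level)
    return n,y,zz
E
python3 - <<'E'
from h import *
from station import r
pick_box(r,(.6086,.3128)); n,y,zz=finish(r,1)
if abs(zz-.1883-.070)<.0025:
    r.let_go(); r.servo_line([*n,.40],speed=.25)
    s=look(r,n,138,.434); print(boxpose(s,.109),n)
E
```

```text
box [0.6086 0.3129] 162.6 0.0473
grab t31.7 z0.1884 op0.0556 F [-0.3 -1.4  2.7] g40
lift t32.5 z0.3576 op0.0561 F [ 0.5 -0.1 -1.8] g40
hand [[317.0, 279.1]]
hand []
over t34.0 z0.3083 op0.0558 F [ 0.7  0.2 -1.3] g40
pre t34.4 z0.2656 op0.0558 F [ 0.2 -0.7 -1.8] g40
down t34.8 z0.2583 op0.0557 F [-0.   0.2 -1.5] g40
press t35.3 z0.2583 op0.0561 F [-4.8  2.1 10.9] g40
underside 0.06995126012570504 want 0.07
(array([ 0.58149785, -0.05016167]), np.float64(137.44275276180818), np.float64(0.047288116041438163)) [ 0.58127156 -0.05035069]
```

The second box is seated too (70 mm). Next is the meter, then the last box, so that the gripper body clears the stack.

```bash
cat >> h.py <<'E'
from scipy.spatial.transform import Rotation as Ro
def restpose(k):
    n,y,_=nestpose(); a=np.radians(y); nx=np.array([np.cos(a+np.pi/2),np.sin(a+np.pi/2)])
    p=np.array([*(n+.115*nx),.067]); e=np.radians(18)
    x=np.array([np.cos(a)*np.cos(e),np.sin(a)*np.cos(e),np.sin(e)]); z=np.array([-np.cos(a)*np.sin(e),-np.sin(a)*np.sin(e),np.cos(e)])
    tx=x if k==0 else -x; tz=-z; ty=np.cross(tz,tx)
    return p,x,z,Ro.from_matrix(np.c_[tx,ty,tz]).as_euler("xyz",degrees=True)
def meterpose(s):
    f=s["frame"].astype(int); m=((f[:,:,0]>f[:,:,2]+45)*255).astype(np.uint8); m[300:]=0
    c=max(cv2.findContours(m,cv2.RETR_EXTERNAL,cv2.CHAIN_APPROX_NONE)[0],key=cv2.contourArea)
    W=ray(s,c[:,0],.030)[:,:2].astype(np.float32); rc=cv2.minAreaRect(W*1000); b=cv2.boxPoints(rc)/1000
    g=((f[:,:,1]>f[:,:,0]+25)*255).astype(np.uint8); g[300:]=0
    c=max(cv2.findContours(g,cv2.RETR_EXTERNAL,cv2.CHAIN_APPROX_NONE)[0],key=cv2.contourArea); M=cv2.moments(c)
    D=ray(s,[M["m10"]/M["m00"],M["m01"]/M["m00"]],.030)[0,:2]
    e=b[1]-b[0] if np.hypot(*(b[1]-b[0]))>np.hypot(*(b[2]-b[1])) else b[2]-b[1]
    ctr=np.array(rc[0])/1000; e=e/np.hypot(*e); e=e*np.sign(e@(D-ctr))
    return ctr,D-.037*e,np.degrees(np.arctan2(e[1],e[0])),rc[1]
E
python3 - <<'E'
from h import *
from station import r
for k in(0,1):
    p,x,z,o=restpose(k); print(k,p.round(4),o.round(1))
    for h in(.187,.25,.30): j=r.inverse_kinematics(p+z*h,o); print(h,None if j is None else np.round(j))
print(meterpose(np.load("L4.npz")))
E
```

```text
0 [ 0.5034 -0.135   0.067 ] [180.  -18.  137.4]
0.187 [-23.  10.  82.   6. 105. -70.]
0.25 [-23.  11.  75.   6. 111. -69.]
0.3 [-24.  13.  68.   6. 116. -69.]
1 [ 0.5034 -0.135   0.067 ] [180.   18.  -42.6]
0.187 [-23.  10.  82.   6. 105. 110.]
0.25 [-23.  11.  75.   6. 111. 111.]
0.3 [-24.  13.  68.   6. 116. 111.]
(array([0.41908716, 0.18429527]), array([0.41933825, 0.18463445]), np.float64(2.3235632435216145), (127.19206237792969, 60.615413665771484))
```

```bash
python3 - <<'E'
from h import *
from station import r
s=look(r,(.419,.184),182); a,b,y,_=meterpose(s); c=(a+b)/2; print(a,b,y); Y=y+180
r.reach([*c,.25],[180,0,Y]); r.servo_line([*c,.187],speed=.12); r.grab(45); st(r,"grab")
r.servo_line([*c,.38],speed=.25); st(r,"lift")
s=r.snapshot("wrist"); cv2.imwrite("pics/hm.png",s["frame"][:,:,::-1])
p,x,z,o=restpose(1); p=p+.0005*x
r.reach(p+z*.30,o); st(r,"over"); s=r.snapshot("wrist"); cv2.imwrite("pics/hm2.png",s["frame"][:,:,::-1])
r.servo_line(p+z*.20,speed=.15); st(r,"pre")
a=cv2.resize(np.hstack([cv2.imread("pics/hm.png")[100:400,150:490],s["frame"][100:400,150:490,::-1]]),None,fx=1.1,fy=1.1); cv2.imwrite("pics/m3.png",a)
E
```

```text
[0.41937451 0.18429575] [0.41950915 0.18451928] 2.379738211414553
grab t40.5 z0.1875 op0.0619 F [-0.5 -1.   1.7] g45
lift t41.5 z0.3779 op0.0615 F [-0.5 -0.4 -1.2] g45
over t44.2 z0.3525 op0.0618 F [-0.3  0.5 -2.7] g45
pre t45.1 z0.2586 op0.0614 F [ 0.3 -0.5 -1.6] g45
```

View pics/m3.png

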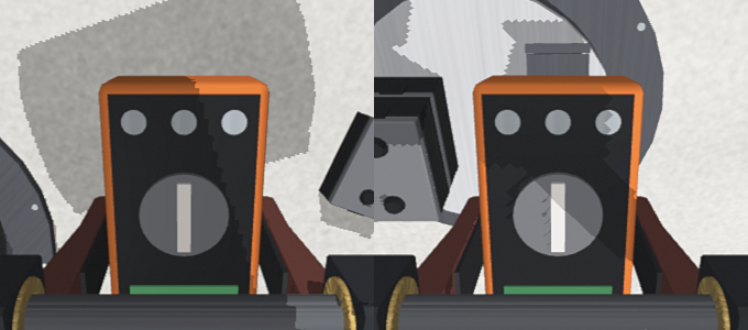

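The meter is held firmly, in the same position in both views, with its lower end towards the lip. I lower it along the rest normal until it makes contact.

```bash
python3 - <<'E'
from h import *
from station import r
p,x,z,o=restpose(1); p=p+.0005*x
for h in(.190,.1885,.1875,.1865,.1855,.1845):
    r.servo_line(p+z*h,speed=.04); F=r.sense()["contact_force"]; print(h,F.round(1),((r.sense()["tcp_pos"]-p)@z).round(4))
    if F@z>5: break
r.let_go(); st(r,"open"); r.servo_line(p+z*.28,speed=.2)
n,_,_=nestpose(); s=look(r,(C+n)/2-[.02,.02],138,.46); cv2.imwrite("pics/a1.png",s["frame"][20:380,80:560,::-1])
E
```

```text
0.19 [ 0.5  0.4 -1.8] 0.1898
0.1885 [-0.7 -0.1 -1.3] 0.1885
0.1875 [ 0.8 -0.8  1.8] 0.1882
0.1865 [-0.1 -1.1  6.4] 0.1882
open t46.8 z0.2444 op0.0878 F [ 0.  -0.5 -0.2] g0
```

View pics/a1.png

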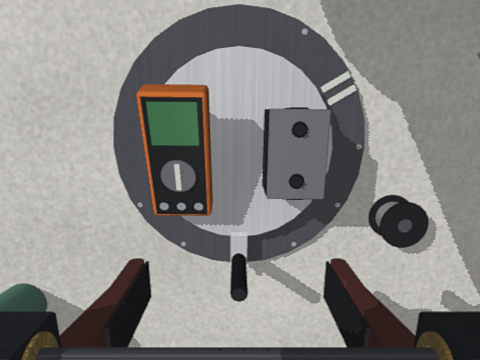

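The meter lies on the rest with its display end uppermost, and the two boxes are stacked. Now the third box.

```bash
python3 - <<'E'
from h import *
from station import r
r.servo_line([*r.sense()["tcp_pos"][:2],.46],speed=.2)
pick_box(r,(.445,.359)); n,y,_=nestpose(); r.reach([*n,.40],[180,0,y]); st(r,"via"); n,y,zz=finish(r,2)
if abs(zz-.1883-.104)<.0025:
    r.let_go(); st(r,"open"); r.servo_line([*n,.43],speed=.25)
    s=look(r,n,138,.468); print(boxpose(s,.143),n)
E
```

```text
box [0.4451 0.359 ] 162.6 0.0473
grab t54.4 z0.1883 op0.0562 F [-1.  -0.5  1.7] g40
lift t55.2 z0.3578 op0.0563 F [ 0.1 -0.3 -1.7] g40
hand [[316.9, 278.3]]
via t56.8 z0.3998 op0.0555 F [-0.   1.2 -1.4] g40
hand []
over t57.2 z0.3428 op0.0555 F [-0.3 -0.5 -0.3] g40
pre t57.7 z0.3013 op0.0559 F [-0.9 -0.1 -1.5] g40
down t58.1 z0.2923 op0.0557 F [-0.2 -0.  -0.5] g40
press t58.3 z0.2922 op0.0556 F [-3.2 -0.   6.3] g40
underside 0.10392194730830043 want 0.10400000000000001
open t59.0 z0.2909 op0.0882 F [ 0.3 -1.   0. ] g0
(array([ 0.58123144, -0.04980703]), np.float64(137.27479437096048), np.float64(0.04726611585849694)) [ 0.58127156 -0.05035069]
```

All three boxes are stacked at the correct heights. Now I turn the loaded stand 120° counter-clockwise.

```bash
sed -i 's/^C=.*/C=np.array([.5434,-.0918]); LOAD=-42.3/; s/speed=.1); fm/speed=.06); fm/' h.py; python3 - <<'E'
from h import *
from station import r
turn(r,0,120,step=8)
r.servo_line(kp(120,.42)); r.reach([C[0]-.10,C[1]-.0,.48],[180,0,90]); r.wait(.3)
s=r.snapshot("wrist");np.savez("f.npz",**s); t=r.snapshot("top"); t0=np.load("top0.npz")
print(r.sense()["clock"])
a=cv2.resize(s["frame"][0:400,120:560],(528,480)); b=cv2.resize(t["frame"][130:370,190:326],(272,480))
cv2.imwrite("pics/f1.png",np.hstack([a,b])[:,:,::-1])
E
```

```text
grab 0.017154386844949264 [ 3.6  2.2 -2. ]
max f 6.4569168590805335 end [ 2.5 -6.  -2. ] 0.01778509059745356 71.9917
75.7833
```

View pics/f1.png

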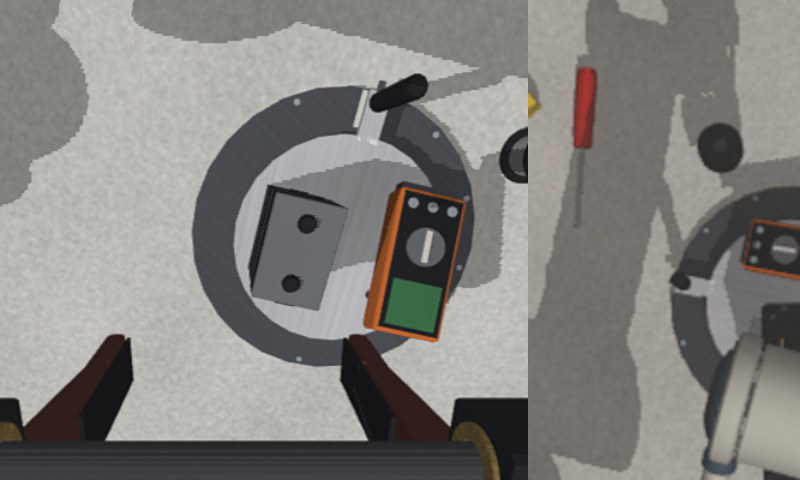

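The pointer lies between the twin bars, and the meter and the stack are in place. I check the angle numerically from the top box's lugs before handing in.

```bash
python3 - <<'E'
from h import *
from station import r
s=np.load("f.npz"); k=440/528
W=ray(s,[(120+307*k,224*k),(120+291*k,284*k)],.143)[:,:2]; d=W[0]-W[1]
ang=np.degrees(np.arctan2(d[1],d[0])); print("turn",(ang-(-42.6)),np.hypot(*d),W.mean(0), "expect", [.5440,-.0908]+.055*np.array([np.cos(np.radians(77.4+90)),np.sin(np.radians(77.4+90))]))
if abs(ang+42.6-120)<4: print(r.hand_in(),r.sense()["clock"])
E
```

```text
turn 120.27239986925937 0.04754136537716849 [ 0.49050812 -0.07930793] expect [ 0.49032458 -0.07880212]
the job is handed in; nothing more can be done
the job is handed in; nothing more can be done
```

I handed the job in at about 76 s of robot time: all three boxes are stacked and seated, the meter is on its rest with the display end uppermost, and the stand is at the hand-over mark (turn measured as 120.3°). The robot did not go near the tumbler, spool or screwdriver, though I took no final measurement of them.

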